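# Load the test rack with contact blocks in reverse order

### The job

Move the four switch contact blocks from the wooden assembly rack to the aluminium test rack, one to a nest, in reverse order: the leftmost block of the assembly row becomes the rightmost of the test row, and so on along the row. Stand each one upright, square and well centred in its nest, set down rather than dropped, and do not let any block topple.

Things in the scene. Friction and masses are not known exactly. Their poses are not given: they have to be found in the camera images.
- assembly_rack: Wooden assembly rack, fixed: brown plank 290 mm long (y), 70 wide (x), 10 thick, with a row of four grey cradles at y = +105, +35, -35, -105 mm, one block in each at the start. Origin: centre of underside, on the table; z up. Either rack may be the nearer one; both lie left to right within 0.18 rad, +y to the robot's left.
- test_rack: Aluminium test rack, fixed, empty: 290 mm (y) x 70 (x), four nests with blue pads 54 (x) x 66 (y) at x = 0, y = +105, +35, -35, -105 mm, pad tops 14 mm above the origin. Dividers 3 thick, tops at 20 mm, at y = 0, +-70, +-140; pins 14 high at the +x edge; +-x sides else open. Grey box 36 high past the -y end. Origin: centre of underside, on the table; z up, +y to the robot's left.
- block_2: Two-pole contact block, loose: black plastic with two copper bars side by side on top. 22 mm long (y, along the row), 34 wide (x, grip across this; plain sides), 44 high, about 60 g. Origin: centre of underside; z up. Either way round is right. Starts upright in a cradle, its x within 0.1 rad of the rack's.
- block_3: Three-pole contact block, loose: black plastic with three copper bars side by side on top. 31 mm long (y, along the row), 34 wide (x, grip across this; plain sides), 44 high, about 85 g. Origin: centre of underside; z up. Either way round is right. Starts upright in a cradle, its x within 0.1 rad of the rack's.
- block_4: Four-pole contact block, loose: black plastic with four copper bars side by side on top. 40 mm long (y, along the row), 34 wide (x, grip across this; plain sides), 44 high, about 110 g. Origin: centre of underside; z up. Either way round is right. Starts upright in a cradle, its x within 0.1 rad of the rack's.
- block_5: Five-pole contact block, loose: black plastic with five copper bars side by side on top. 49 mm long (y, along the row), 34 wide (x, grip across this; plain sides), 44 high, about 135 g. Origin: centre of underside; z up. Either way round is right. Starts upright in a cradle, its x within 0.1 rad of the rack's.
- cradle_2: Cradle where the two-pole block stands at the start; it stays and so marks that block's place in the row (the four look alike). Fixed grey dish on the wooden rack, 60 mm (x) x 66 (y), floor 4 and rim 8 above its origin; inside 54 x 62. Origin: centre of underside, 10 mm above the table.
- cradle_3: Cradle where the three-pole block stands at the start; it stays and so marks that block's place in the row (the four look alike). Fixed grey dish on the wooden rack, 60 mm (x) x 66 (y), floor 4 and rim 8 above its origin; inside 54 x 62. Origin: centre of underside, 10 mm above the table.
- cradle_4: Cradle where the four-pole block stands at the start; it stays and so marks that block's place in the row (the four look alike). Fixed grey dish on the wooden rack, 60 mm (x) x 66 (y), floor 4 and rim 8 above its origin; inside 54 x 62. Origin: centre of underside, 10 mm above the table.
- cradle_5: Cradle where the five-pole block stands at the start; it stays and so marks that block's place in the row (the four look alike). Fixed grey dish on the wooden rack, 60 mm (x) x 66 (y), floor 4 and rim 8 above its origin; inside 54 x 62. Origin: centre of underside, 10 mm above the table.
There are look-alikes about, which are no part of the job. Leave any yellow look-alike of the block_2 alone.

How it is judged:
At the end, for the whole second after the job is handed in: Each block stands in the test-rack nest mirroring its starting place (start at y in the assembly rack, end at -y in the test rack), within 12 mm of the nest centre along and across, on the pad (3 mm), upright (0.08 rad), square (0.25 rad, either way round), released and at rest (x of block_2 in the frame of test_rack between -0.012 and 0.012 m and z of block_2 in the frame of test_rack between 0.011 and 0.017 m and angle between the x axis of each of block_2, block_3, block_4, block_5 and the x axis of test_rack, either way round below 0.25 rad and angle between each of block_2, block_3, block_4, block_5's own z axis and vertical below 0.08 rad and linear speed of each of block_2, block_3, block_4, block_5 below 0.02 m/s and angular speed of each of block_2, block_3, block_4, block_5 below 0.2 rad/s and contact force between the fingers and block_2 below 0.1 N and ((y of cradle_2 in the frame of assembly_rack between 0.085 and 0.125 m and y of block_2 in the frame of test_rack between -0.117 and -0.093 m) or (y of cradle_2 in the frame of assembly_rack between 0.015 and 0.055 m and y of block_2 in the frame of test_rack between -0.047 and -0.023 m) or (y of cradle_2 in the frame of assembly_rack between -0.055 and -0.015 m and y of block_2 in the frame of test_rack between 0.023 and 0.047 m) or (y of cradle_2 in the frame of assembly_rack between -0.125 and -0.085 m and y of block_2 in the frame of test_rack between 0.093 and 0.117 m)) and x of block_3 in the frame of test_rack between -0.012 and 0.012 m and z of block_3 in the frame of test_rack between 0.011 and 0.017 m and contact force between the fingers and block_3 below 0.1 N and ((y of cradle_3 in the frame of assembly_rack between 0.085 and 0.125 m and y of block_3 in the frame of test_rack between -0.117 and -0.093 m) or (y of cradle_3 in the frame of assembly_rack between 0.015 and 0.055 m and y of block_3 in the frame of test_rack between -0.047 and -0.023 m) or (y of cradle_3 in the frame of assembly_rack between -0.055 and -0.015 m and y of block_3 in the frame of test_rack between 0.023 and 0.047 m) or (y of cradle_3 in the frame of assembly_rack between -0.125 and -0.085 m and y of block_3 in the frame of test_rack between 0.093 and 0.117 m)) and x of block_4 in the frame of test_rack between -0.012 and 0.012 m and z of block_4 in the frame of test_rack between 0.011 and 0.017 m and contact force between the fingers and block_4 below 0.1 N and ((y of cradle_4 in the frame of assembly_rack between 0.085 and 0.125 m and y of block_4 in the frame of test_rack between -0.117 and -0.093 m) or (y of cradle_4 in the frame of assembly_rack between 0.015 and 0.055 m and y of block_4 in the frame of test_rack between -0.047 and -0.023 m) or (y of cradle_4 in the frame of assembly_rack between -0.055 and -0.015 m and y of block_4 in the frame of test_rack between 0.023 and 0.047 m) or (y of cradle_4 in the frame of assembly_rack between -0.125 and -0.085 m and y of block_4 in the frame of test_rack between 0.093 and 0.117 m)) and x of block_5 in the frame of test_rack between -0.012 and 0.012 m and z of block_5 in the frame of test_rack between 0.011 and 0.017 m and contact force between the fingers and block_5 below 0.1 N and ((y of cradle_5 in the frame of assembly_rack between 0.085 and 0.125 m and y of block_5 in the frame of test_rack between -0.117 and -0.093 m) or (y of cradle_5 in the frame of assembly_rack between 0.015 and 0.055 m and y of block_5 in the frame of test_rack between -0.047 and -0.023 m) or (y of cradle_5 in the frame of assembly_rack between -0.055 and -0.015 m and y of block_5 in the frame of test_rack between 0.023 and 0.047 m) or (y of cradle_5 in the frame of assembly_rack between -0.125 and -0.085 m and y of block_5 in the frame of test_rack between 0.093 and 0.117 m))); the robot touches nothing.
It fails at once if a block is toppled (tilts by more than 0.7 rad) (angle between any of block_2, block_3, block_4, block_5's own z axis and vertical above 0.7 rad).
It fails at once if a block is dropped or thrown (moves faster than 0.5 m/s while the fingers do not hold it; a fall of about 13 mm) ((linear speed of block_2 above 0.5 m/s and contact force between the fingers and block_2 below 0.1 N) or (linear speed of block_3 above 0.5 m/s and contact force between the fingers and block_3 below 0.1 N) or (linear speed of block_4 above 0.5 m/s and contact force between the fingers and block_4 below 0.1 N) or (linear speed of block_5 above 0.5 m/s and contact force between the fingers and block_5 below 0.1 N)).
It also fails if it takes over 93 s, if anything falls off the work surface, if the arm or the gripper's body presses on something with over 40 N, if the wrist force passes 120 N, or if a joint passes its speed limit or range.

### The arm

A 7-joint arm with a two-finger parallel gripper is mounted at the origin on the work surface. World frame = base frame: x ahead of the robot, y to its left, z up, the work surface at z = 0. Lengths are in m, angles in rad, forces in N, time in s.
With the tool pointing down it reaches from about 0.425 to 0.95 m from the base axis. Payload 4.7 kg.
Tool frame: the origin (TCP) lies between the finger pads; the fingertips stand 25 mm ahead of it and the grasp point (between the pads) lies 6 mm ahead of it; z points along the fingers, y is the line along which they close (so a half turn about z gives the same grasp; the last joint's range is limited). The gripper opens to 85 mm and grips with 20 to 120 N. Pads are 22 mm wide; open, the fingers measure 114 mm over their backs; the gripper's body (76 mm by 85 mm) begins 54 mm behind the grasp point. The pads swing forward as they close: fully open they stand 13 mm farther back than shut.
Start: joints at [-1.161, 0.469, -0.049, 1.532, 0.024, 1.141, -0.082], TCP at [0.287, 0.611, 0.256] pointing down, gripper open.
Joint ranges: [-2.59, 2.59], [-0.33, 1.99], [-1.39, 1.29], [0.1, 2.45], [-1.04, 4.18], [0.21, 1.99], [-2.66, 2.66]. Speed limits (rad/s): [2.57, 2.57, 3.14, 3.14, 3.14, 3.14, 3.14].

### API

Orientations are given as a 3x3 rotation matrix whose columns are the frame's x, y, z axes.
In Python, from rig import * gives the robot as it stands. Calls block until the motion is done:
- movep(position, orientation): joint-space move of the TCP to a pose.
- move_l(position, attitude=None, feed=0.15, until_force=None): straight line of the TCP; attitude=None keeps the orientation; feed is the mean speed in m/s. With until_force (N) it stops when the force on the tool has changed by that much, and returns True; else False.
- move_joints(angles): joint-space move.
- command_gripper(opening, newtons=None): finger opening in m; newtons is the grip in N (None keeps the last); returns when the fingers have stopped.
- sleep(seconds).
- inverse_kinematics(position, orientation): joint angles nearest the present ones, or None.
- sense(): the state.
- camera(name): name is "scene" or "top" or "wrist"; returns (picture, depth): 480x640x3 uint8, red, green, blue; 480x640 float32, m along the optical axis (not along the pixel's ray), 0 where there is no reading.
- camera_params(name): a dict with "K" (3x3 intrinsics, pixels), "position" and "rotation" of the camera in the world; the wrist camera has in their place "tool_from_camera" (4x4, takes a point from camera to tool coordinates, whose origin is the TCP and whose axes are the flange's). Camera axes: x right, y down, z forward; pixel columns grow to the right and rows downward; lengths in m; the calibration is good to about 2 mm. A picture is of the moment at which its call begins: read the wrist's pose just before it. camera_params takes no time and is no camera call.
A pose or a line that the arm cannot do raises Unreachable and nothing moves.
- finish_job(): hands the job in; it is judged then, once.
The state is a dict: "time_s": time; "joint_pos": joint angles; "qd": joint speeds; "joint_efforts": joint torques, N m; "position": TCP position; "tcp_rot": TCP orientation; "wrist_force": force on the tool from outside, world axes, zero at the start; "ft_torque": the same for the moment, N m; "finger_gap": finger opening in m; "gripper_force": force on a finger pad.
Only numpy, scipy, OpenCV 4.12 (cv2) and the standard library are available. Lean on these libraries where they do the work, as an engineer would, in place of code of your own. Each camera call takes 0.05 s, during which the arm holds its last target. There are 200 camera calls.

## Working session

There is one attempt and no reset: what is moved stays moved. The work goes in short steps, each a Python script; the robot and the scene stay as the last script left them, time stands still between calls to the robot, and variables do not carry over. Pictures are saved under pics/ and viewed, at most 14 in all, crops included, and the job is handed in when it is done.

```bash
mkdir -p pics; python3 - <<'E'
from rig import *
import cv2,numpy as np
for n in("top","scene"):
    p,d=camera(n); cv2.imwrite(f"pics/{n}0.png",p[:,:,::-1]); np.save(f"{n}0.npy",p); np.save(f"{n}0d.npy",d)
    c=camera_params(n); print(n,np.round(c["K"],1).tolist(),np.round(c["position"],3),np.round(c["rotation"],3).tolist())
print(camera_params("wrist")); print(sense()["time_s"])
E
```

```text
top [[484.9, 0.0, 316.6], [0.0, 484.9, 238.9], [0.0, 0.0, 1.0]] [ 0.471 -0.011  0.732] [[-0.011, -0.991, 0.135], [-1.0, 0.013, 0.011], [-0.013, -0.135, -0.991]]
scene [[603.6, 0.0, 312.9], [0.0, 603.6, 245.0], [0.0, 0.0, 1.0]] [ 0.935 -0.34   0.593] [[0.679, 0.543, -0.494], [0.734, -0.496, 0.464], [0.007, -0.677, -0.736]]
{'K': array([[353.43044307,   0.        , 327.25208072],
       [  0.        , 353.43044307, 238.86915666],
       [  0.        ,   0.        ,   1.        ]]), 'tool_from_camera': array([[ 9.06396489e-04, -9.51376033e-01, -3.08030555e-01,
         7.79968980e-02],
       [ 9.99999548e-01,  9.51036159e-04,  5.20426086e-06,
        -8.57928885e-04],
       [ 2.87996987e-04, -3.08030421e-01,  9.51376464e-01,
        -1.17399419e-01],
       [ 0.00000000e+00,  0.00000000e+00,  0.00000000e+00,
         1.00000000e+00]])}
0.1
```

View pics/top0.png

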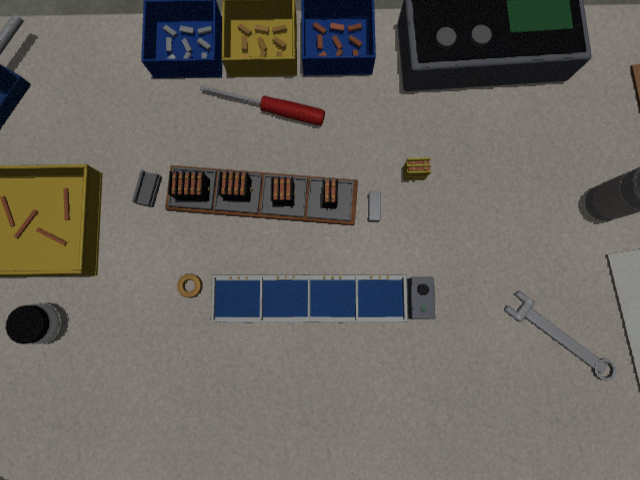

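View pics/scene0.png

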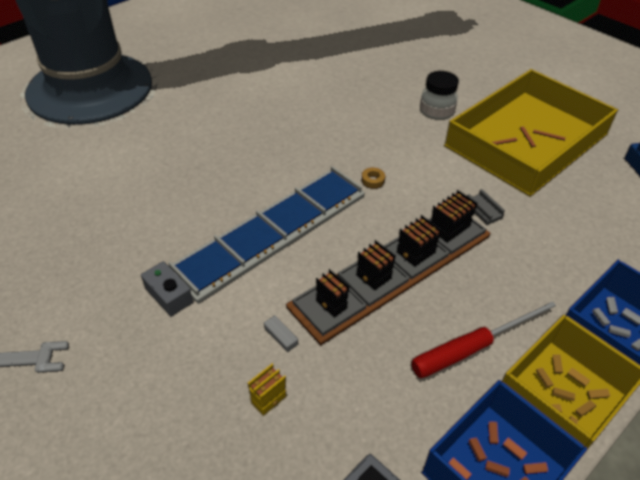

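The top view shows the assembly row left to right: 5-, 4-, 3- and 2-pole blocks at about (188,185), (235,185), (283,190), (330,192). The empty test rack runs from (215,298) to (405,298), with its grey box at (422,298). A yellow two-bar block at (418,168) is the look-alike, standing off the rack. The black two-pole at (330,192) in a cradle is block_2. Next I'll measure.

```bash
cat > h.py <<'E'
import cv2,numpy as np
from rig import *
def ray(n,uv,z):
    c=camera_params(n);uv=np.atleast_2d(uv).astype(float)
    d=np.c_[uv,np.ones(len(uv))]@np.linalg.inv(c["K"]).T@np.array(c["rotation"]).T
    p=np.array(c["position"]);return (p+d*((z-p[2])/d[:,2:]))[:,:2]
def cloud(n,d):
    c=camera_params(n);v,u=np.mgrid[:480,:640]
    r=np.stack([u,v,np.ones_like(u)],-1)@np.linalg.inv(c["K"]).T*d[...,None]
    return r@np.array(c["rotation"]).T+c["position"]
def blobs(m,amin):
    n,l,s,c=cv2.connectedComponentsWithStats(m.astype(np.uint8),connectivity=8)
    return [(l==i) for i in range(1,n) if s[i,4]>=amin]
def rect(xy): # centre, size, long-axis angle
    r=cv2.minAreaRect((xy*1000).astype(np.float32));b=cv2.boxPoints(r);return np.array(r[0])/1000,r[1],b
E
python3 - <<'E'
from h import *
for n in("top","scene"):
    p=np.load(f"{n}0.npy");d=np.load(f"{n}0d.npy");W=cloud(n,d)
    hsv=cv2.cvtColor(p,cv2.COLOR_RGB2HSV)
    X,Y,Z=W[...,0],W[...,1],W[...,2]
    roi=(X>.3)&(X<.68)&(abs(Y)<.35)
    print(n,"table z",np.median(Z[roi]))
    blue=cv2.inRange(hsv,(100,120,40),(125,255,255))>0
    P=[]
    for b in blobs(blue&roi,150):
        v,u=np.nonzero(b);xy=ray(n,np.c_[u,v],.014);c,s,_=rect(xy);P.append(c);print(" pad",np.round(c,4),np.round(s),b.sum(),"z",round(float(np.median(Z[b])),4))
    P=np.array(P)
    if len(P)==4:
        P=P[np.argsort(-P[:,1])];a=P[0]-P[3];print(" test centre",P.mean(0).round(4),"yaw",np.arctan2(-a[0],a[1]).round(4),"len",np.linalg.norm(a).round(4))
    cop=cv2.inRange(hsv,(3,90,60),(18,255,255))>0
    top=roi&(Z>.05)&(Z<.075)
    for b in blobs(top,100):
        v,u=np.nonzero(b);c,s,bx=rect(W[b][:,:2]);k=b&cop;v,u=np.nonzero(k)
        cc,ss,_=rect(ray(n,np.c_[u,v],.058)) if k.sum()>5 else (0,0,0)
        print(" top",np.round(c,4),np.round(s,1),"ang",cv2.minAreaRect((W[b][:,:2]*1000).astype(np.float32))[2],"zmax",np.percentile(Z[b],[50,95]).round(4),"cop",np.round(cc,4),np.round(ss,1),"px",u.mean().round(),v.mean().round())
    # wooden rack footprint incl. cradles: z 8..20mm
    for b in blobs(roi&(Z>.007)&(Z<.045),400):
        c,s,bx=rect(W[b][:,:2]);print(" low",np.round(c,4),np.round(s,1),np.round(bx).tolist())
    if n=="top":
        big=cv2.resize(p[155:330,130:440],None,fx=2.58,fy=2.58,interpolation=cv2.INTER_CUBIC);cv2.imwrite("pics/crop0.png",big[:,:,::-1])
E
```

```text
top table z 0.0003154058104667956
 pad [0.4819 0.116 ] [65. 51.] 1599 z 0.0139
 pad [0.4819 0.0455] [65. 53.] 1591 z 0.0139
 pad [ 0.4803 -0.0251] [64. 51.] 1566 z 0.0139
 pad [ 0.4803 -0.0947] [65. 52.] 1614 z 0.0138
 test centre [0.4811 0.0104] yaw -0.0079 len 0.2107
 top [0.6471 0.1843] [50.3 34.3] ang 88.71649169921875 zmax [0.0554 0.0589] cop [0.6452 0.1829] [41.8 30.8] px 186.0 183.0
 top [0.6458 0.1169] [40.4 34.3] ang 87.30156707763672 zmax [0.0555 0.0591] cop [0.6457 0.1163] [32.7 33.7] px 233.0 183.0
 top [0.6374 0.0466] [30.4 34.1] ang 89.29766082763672 zmax [0.0557 0.0591] cop [0.6359 0.047 ] [22.8 30.6] px 281.0 188.0
 top [ 0.6333 -0.0218] [21.4 34.3] ang 89.1736068725586 zmax [0.056  0.0593] cop [ 0.6336 -0.0218] [34.7 15.5] px 329.0 191.0
 low [ 0.6698 -0.1529] [34.9 19.9] [[660.0, -170.0], [680.0, -170.0], [680.0, -136.0], [660.0, -135.0]]
 low [0.5992 0.3325] [ 16.6 160.3] [[519.0, 331.0], [678.0, 317.0], [680.0, 334.0], [520.0, 347.0]]
 low [0.64   0.0822] [290.4  70.7] [[591.0, -59.0], [661.0, -66.0], [689.0, 223.0], [619.0, 230.0]]
 low [0.6512 0.2569] [30.7 50.2
[... 851 characters left out ...]
 [0.0555 0.0586] cop [0.6392 0.0425] [25.7 31.7] px 377.0 255.0
 top [ 0.6326 -0.0256] [23.9 34.9] ang 87.69824981689453 zmax [0.0553 0.0587] cop [ 0.6349 -0.0266] [16.8 31.6] px 332.0 284.0
 low [0.6004 0.3285] [162.1  24.8] [[518.0, 332.0], [521.0, 307.0], [682.0, 325.0], [680.0, 350.0]]
 low [ 0.4814 -0.011 ] [326.1  72.8] [[443.0, -174.0], [516.0, -175.0], [520.0, 152.0], [447.0, 152.0]]
 low [0.6437 0.1014] [338.6  71.2] [[590.0, -63.0], [660.0, -71.0], [698.0, 266.0], [627.0, 274.0]]
 low [ 0.6189 -0.0938] [18.8 46.2] [[596.0, -102.0], [642.0, -104.0], [642.0, -85.0], [596.0, -84.0]]
 low [ 0.67   -0.1566] [35.5 19.7] [[660.0, -174.0], [680.0, -174.0], [680.0, -139.0], [660.0, -139.0]]
```

View pics/crop0.png

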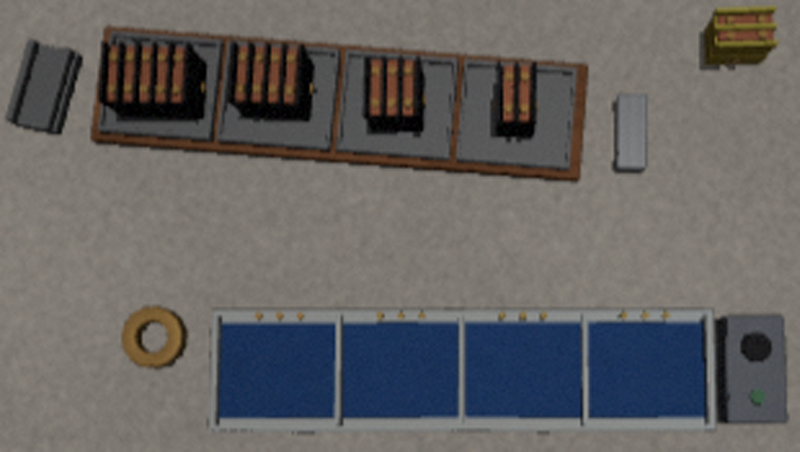

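The crop confirms it: four black blocks in the cradles, with 5, 4, 3 and 2 bars from left to right. The yellow two-bar unit at crop (740,35) sits outside the rack, so I'll leave it alone. The targets are 5 → y=-105, 4 → -35, 3 → +35 and 2 → +105. I'll check inverse kinematics and pin height, then move block_5 first.

```bash
cat >> h.py <<'E'
# averages of the two views: x, y, yaw
BL={5:(.6468,.1830,-.020),4:(.6456,.1150,-.053),3:(.6371,.0450,-.005),2:(.6330,-.0235,-.025)}
T=np.array([.4820,.0104]);TY=-.0095
NEST={5:-.105,4:-.035,3:.035,2:.105}
ZG,ZUP=.048,.150
def R(yaw,s):
    y=s*np.array([np.cos(yaw),np.sin(yaw),0]);z=np.array([0,0,-1.]);return np.c_[np.cross(y,z),y,z]
def nest(k): return T+NEST[k]*np.array([-np.sin(TY),np.cos(TY)])
def pick(k,s):
    x,y,a=BL[k];command_gripper(.085)
    movep([x,y,ZUP],R(a,s));move_l([x,y,ZG],feed=.12)
    command_gripper(.02,40);q=sense();print(k,"gap",round(q["finger_gap"],4),"F",q["gripper_force"])
    if q["finger_gap"]<.028: raise SystemExit("missed")
    move_l([x,y,ZUP],feed=.12);q=sense();print("lifted gap",round(q["finger_gap"],4),"F",q["gripper_force"],"t",q["time_s"])
def place(k,s):
    x,y=nest(k)
    movep([x,y,ZUP],R(TY,s));move_l([x,y,ZG+.005],feed=.12)
    hit=move_l([x,y,ZG-.003],feed=.01,until_force=4);q=sense();print("touch",hit,round(q["position"][2],4))
    command_gripper(.044);sleep(.2);x,y,_=sense()["position"];move_l([x,y,ZUP],feed=.10);print("t",sense()["time_s"])
E
python3 - <<'E'
from h import *
d=np.load("top0d.npy");W=cloud("top",d);X,Y,Z=W[...,0],W[...,1],W[...,2]
m=(X>.505)&(X<.525)&(Y>-.12)&(Y<.14);print("edge z pct",np.percentile(Z[m],[50,90,99,100]).round(4))
print("R0",np.round(sense()["tcp_rot"],2).tolist())
for s in(1,-1):
    for k in BL:
        x,y,a=BL[k];n=nest(k)
        for p,r in(((x,y,ZUP),a),((x,y,ZG),a),((*n,ZUP),TY),((*n,ZG),TY)):
            q=inverse_kinematics(list(p),R(r,s));print(s,k,None if q is None else np.round(q,2).tolist())
E
```

```text
edge z pct [0.0093 0.0142 0.0188 0.0218]
R0 [[-0.91, 0.42, -0.0], [0.42, 0.91, -0.0], [-0.0, -0.0, -1.0]]
1 5 [-0.57, 0.58, 0.34, 1.66, -0.23, 0.94, -0.17]
1 5 [-0.55, 0.7, 0.31, 1.71, -0.28, 0.77, -0.13]
1 5 [-0.41, 0.35, 0.64, 2.1, -0.29, 0.78, 0.4]
1 5 [-0.26, 0.51, 0.47, 2.16, -0.43, 0.56, 0.52]
1 4 [-0.53, 0.56, 0.42, 1.7, -0.28, 0.93, -0.06]
1 4 [-0.5, 0.69, 0.37, 1.76, -0.35, 0.76, -0.0]
1 4 [-0.46, 0.31, 0.51, 2.11, -0.22, 0.77, 0.18]
1 4 [-0.32, 0.48, 0.35, 2.17, -0.32, 0.53, 0.27]
1 3 [-0.47, 0.55, 0.47, 1.75, -0.3, 0.92, 0.12]
1 3 [-0.42, 0.68, 0.41, 1.8, -0.38, 0.74, 0.18]
1 3 [-0.54, 0.31, 0.43, 2.1, -0.18, 0.76, -0.0]
1 3 [-0.43, 0.48, 0.31, 2.17, -0.28, 0.53, 0.09]
1 2 [-0.39, 0.55, 0.51, 1.76, -0.32, 0.92, 0.23]
1 2 [-0.34, 0.68, 0.44, 1.82, -0.41, 0.74, 0.3]
1 2 [-0.63, 0.32, 0.38, 2.08, -0.17, 0.77, -0.16]
1 2 [-0.55, 0.49, 0.29, 2.14, -0.27, 0.55, -0.07]
-1 5 [-0.13, 0.58, -0.31, 1.63, 0.21, 0.96, 2.62]
-1 5 [-0.11, 0.71, -0.34, 1.68, 0.31, 0.8, 2.54]
-1 5 [-0.74, 0.52, 1.12, 2.11, -0.61, 0.88, -2.41]
-1 5 [-0.68, 0.79, 1.1, 2.18, -1.01, 0.84, -2.07]
-1 4 [0.48, 0.87, -1.18, 1.64, 0.84, 1.23, 2.2]
-1 4 [-0.03, 0.69, -0.31, 1.73, 0.28, 0.77, 2.62]
-1 4 [-0.89, 0.5, 1.12, 2.13, -0.6, 0.87, -2.56]
-1 4 [-0.83, 0.77, 1.1, 2.2, -1.01, 0.83, -2.2]
-1 3 [0.6, 0.84, -1.18, 1.68, 0.83, 1.21, 2.35]
-1 3 [0.6, 1.02, -1.19, 1.74, 1.04, 1.16, 2.21]
-1 3 [0.72, 0.57, -1.17, 2.04, 0.65, 0.97, 2.33]
-1 3 [0.68, 0.83, -1.18, 2.11, 1.0, 0.95, 2.05]
-1 2 [-0.73, 0.77, 1.11, 1.78, -0.78, 1.1, -2.52]
-1 2 [-0.72, 0.96, 1.1, 1.84, -1.01, 1.04, -2.35]
-1 2 [0.57, 0.6, -1.17, 2.01, 0.67, 0.99, 2.19]
-1 2 [-0.09, 0.5, -0.29, 2.11, 0.25, 0.57, 2.57]
```

```bash
sed -i 's/ZG,ZUP=.048/ZG,ZUP=.052/' h.py; python3 - <<'E'
from h import *
pick(5,1);place(5,1)
p,d=camera("scene");cv2.imwrite("pics/s1.png",p[:,:,::-1])
E
```

```text
5 gap 0.0337 F 41.328880190849304
lifted gap 0.0334 F 40.847121477127075 t 4.825
touch True 0.0525
t 9.1167
```

View pics/s1.png

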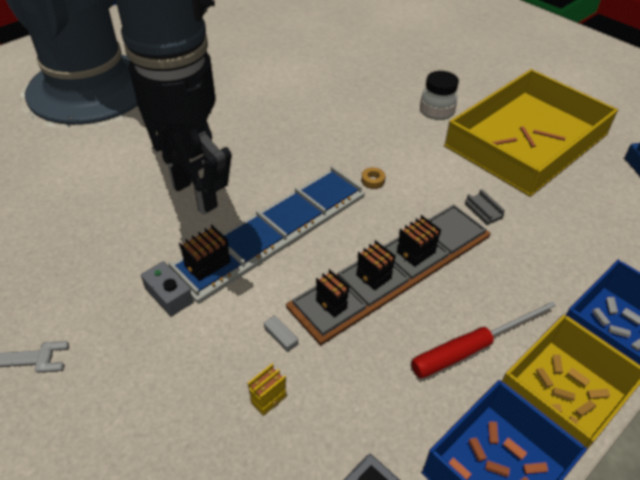

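block_5 stands upright in the rightmost nest at about (205,252), and the other three are undisturbed. I'll move the rest, then check from above.

```bash
python3 - <<'E'
from h import *
for k in(4,3,2): pick(k,1);place(k,1)
movep([.287,.611,.256],R(1.14,1))
for n in("top","scene"):
    p,d=camera(n);W=cloud(n,d);X,Y,Z=W[...,0],W[...,1],W[...,2]
    if n=="top": cv2.imwrite("pics/t2.png",p[:,:,::-1])
    c,s=np.cos(TY),np.sin(TY)
    for b in blobs((X>.42)&(X<.7)&(abs(Y)<.25)&(Z>.048)&(Z<.075),100):
        q=rect(W[b][:,:2]);a=cv2.minAreaRect((W[b][:,:2]*1000).astype(np.float32))[2];v=q[0]-T
        print(n,"in rack",np.round([c*v[0]+s*v[1],-s*v[0]+c*v[1]],4),np.round(q[1],1),round(a,1),"z95",np.percentile(Z[b],95).round(4))
print(sense()["time_s"])
E
```

```text
4 gap 0.0338 F 41.07887327671051
lifted gap 0.0337 F 40.638660192489624 t 13.15
touch True 0.0524
t 17.0833
3 gap 0.0335 F 40.847806334495544
lifted gap 0.0336 F 40.43925225734711 t 20.7417
touch True 0.0525
t 24.475
2 gap 0.0333 F 40.733689069747925
lifted gap 0.0331 F 40.3627610206604 t 28.125
touch True 0.0524
t 32.025
top in rack [0.0005 0.1063] [22.5 33.6] 88.9 z95 0.0591
top in rack [0.0004 0.037 ] [30.9 33.4] 89.4 z95 0.059
top in rack [ 0.0002 -0.0335] [38.8 33.4] 89.3 z95 0.059
top in rack [ 1.000e-04 -1.038e-01] [49.3 33.3] 89.3 z95 0.0591
scene in rack [-0.0006  0.1028] [24.  35.8] 89.6 z95 0.0584
scene in rack [-0.0004  0.033 ] [33.6 35.9] 87.0 z95 0.0584
scene in rack [-0.     -0.0368] [41.9 36.8] 88.2 z95 0.0585
scene in rack [-0.     -0.1074] [49.8 36.5] 89.5 z95 0.0583
34.0833
```

View pics/t2.png

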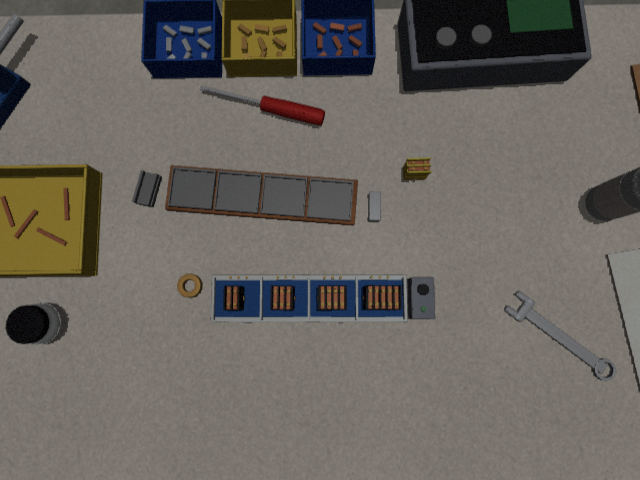

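All four blocks stand in the test rack, 2, 3, 4, 5 from left to right (pixels (234,298) to (382,298)). Each is within about 3 mm of its nest centre, square and upright, and the arm is clear.

```bash
python3 -c "
from rig import *
print(finish_job())"
```

```text
the job is handed in; nothing more can be done
None
```

I moved all four blocks to the test rack in reverse order and handed the job in at about 34 s of the 93 s limit; the rig did not report a verdict. By my last camera check, each block stands upright and square within about 3 mm of its nest centre.

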